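# Fold up the vial tray and hold the cam lift at its top

## Robot

A 7-joint arm with a two-finger parallel gripper is mounted at the origin on the work surface. World frame = base frame: x ahead of the robot, y to its left, z up, the work surface at z = 0. Lengths are in mm, angles in rad, forces in N, time in s.
With the tool pointing down it reaches from about 350 to 900 mm from the base axis. Payload 7.2 kg.
Tool frame: the origin (TCP) lies midway between the tips of the shut fingers; the grasp point (between the pads) lies behind it (env.hold_point_z is the z of the grasp point in the tool frame, in mm); z points along the fingers, y is the line along which they close (so a half turn about z gives the same grasp; the last joint's range is limited). The gripper opens to 88 mm and grips with 3 to 60 N. Pads are 20 mm wide; open, the fingers measure 115 mm over their backs; the gripper's body (75 mm by 178 mm) begins 61 mm behind the grasp point.
Start: joints at [-1.324, 0.411, -0.013, 1.596, 0.006, 1.134, -0.082], TCP at [193.526, 594.287, 222.653] pointing down, gripper open.
Joint ranges: [-2.95, 2.95], [-0.29, 1.99], [-1.47, 1.44], [0.14, 2.54], [-1.03, 4.17], [0.13, 1.85], [-2.86, 2.86]. Speed limits (rad/s): [2.39, 2.39, 3.01, 3.01, 3.14, 3.14, 3.14].

## Interface

Orientations are given as a unit quaternion [x, y, z, w].
In Python, from workcell import env gives the robot as it stands. The module is installed in compiled form; this text tells all that it offers.
- The arm moves only by the shell command python3 -m creep 'ROWS'. ROWS is JSON, one flat list of numbers, 7 for each row, row after row: the shift along the tool's x, y, z in mm, then the turn, a rotation vector about the tool's x, y, z in rad, then the closure, from -1 (fully open) to 1 (shut). A call has 1 to 10 rows; each row is the pose to reach, as a shift and turn from the pose commanded when the call began, along the tool's axes at that moment; what a row does not reach only later rows make up. A row lasts 1/12 s, in which the tool goes at most 41.7 mm and 7.16 degrees, less where a joint would pass 70% of its speed; a pose out of reach is approached as far as the arm can. A call with a gripper value outside its range is refused whole. The fingers move at their own pace and stop on an object; the grip force is fixed at half the most. Time passes only in rows, so rows that repeat a pose let the fingers close. It gives the time, the measured TCP pose, the force, the opening and the grip force at its end, in the units of the state.
- env.sense(): the state, without advancing time (a new reading comes with each control period).
- env.grab_frame(name): name is "scene" or "top" or "wrist"; returns (picture, depth): 400x640x3 uint8, blue, green, red; 400x640 float32, mm along the optical axis (not along the pixel's ray), 0 where there is no reading.
- env.camera_params(name): a dict with "mtx" (3x3 intrinsics, pixels), "world_from_camera" (4x4, takes a point from camera to world coordinates); the wrist camera has in their place "T_tool_cam" (4x4, takes a point from camera to tool coordinates, whose origin is the TCP and whose axes are the flange's). Camera axes: x right, y down, z forward; pixel columns grow to the right and rows downward; lengths in mm; the calibration is good to about 2 mm. A picture is of the moment at which its call begins: read the wrist's pose just before it. camera_params takes no time and is no camera call.
- env.hand_in(): hands the job in; it is judged then, once.
The state is a dict: "clock": time; "joint_pos": joint angles; "joint_vel": joint speeds; "tau": joint torques, N m; "eef_pos": TCP position; "ee_rot": TCP orientation; "ft_force": force on the tool from outside, world axes, zero at the start; "wrist_torque": the same for the moment, N m; "grip_width": opening from 0.0 (shut) to 1.0 (fully open); "grip_force": force on a finger pad.
Only numpy, scipy, OpenCV 4.12 (cv2) and the standard library are available. Lean on these libraries where they do the work, as an engineer would, in place of code of your own. Each camera call takes 0.05 s, during which the arm holds its last target. There are 200 camera calls.

## Task

On the little vial lift, fold the three blue flaps (front, rear and left) straight up, so that with the fixed right wall they form an open box around the two vials. Then swing the red-balled cam lever up until it stands straight upright, where the cam lifts the tray highest, and keep holding it there: the lever springs back if let go, so finish with the gripper still holding it. Keep the two vials standing in the tray and leave the other things on the bench where they are.

Things in the scene. Friction and masses are not known exactly. Their poses are not given: they have to be found in the camera images.
- lift_stand: Vial lift, a fixed cream stand. Origin: on the table under the tray's centre. Own axes: x to the rear flap, y to the left flap (away from the lever), z up; turned up to 0.3 rad. Block under the tray 84 by 100 mm; foot 12 mm high, x -65 to 65, y -150 to 65. Right of the tray: brass cam disc with strap (y -93 to -57, 105 high), bearing post (y -117 to -107, 67 high), lever.
- tray (a point): Centre of the top of the aluminium tray plate, 98 (x) by 108 (y) by 10 mm; over lift_stand's origin, 57 mm above the table with the lift down and 15 mm higher with the cam at its top. A fixed blue wall stands on its right side (y -57 to -53 mm), top 102 mm above the table with the lift down.
- flap_front (a joint): Blue front flap (robot side), 100 mm wide, hinge line along y at x = -50 mm of lift_stand. 4 mm thick, 45 mm from hinge to free edge, hinge level with the plate's top. Rad: 0 flat outwards, 1.57 upright, stop 1.65; starts 0.5 to 0.95, stays where left (1 N moves it). A level push may jam: with closed fingers outside, tips just below its edge, push inwards and upwards along the edge's arc.
- flap_rear (a joint): Blue rear flap, 100 mm wide, hinge line along y at x = +50 mm of lift_stand. 4 mm thick, 45 mm from hinge to free edge, hinge level with the plate's top. Rad: 0 flat outwards, 1.57 upright, stop 1.65; starts 0.5 to 0.95, stays where left (1 N moves it). A level push may jam: with closed fingers outside, tips just below its edge, push inwards and upwards along the edge's arc.
- flap_left (a joint): Blue left flap, 92 mm wide, hinge line along x at y = +55 mm of lift_stand. 4 mm thick, 45 mm from hinge to free edge, hinge level with the plate's top. Rad: 0 flat outwards, 1.57 upright, stop 1.65; starts 0.5 to 0.95, stays where left (1 N moves it). A level push may jam: with closed fingers outside, tips just below its edge, push inwards and upwards along the edge's arc.
- flap_front_edge (a point): Middle of the front flap's free edge.
- flap_rear_edge (a point): Middle of the rear flap's free edge.
- flap_left_edge (a point): Middle of the left flap's free edge.
- cam (a joint): Turn of the cam lever, rad. 0 = rest: lever points to the stand's -x (to the robot), 20 degrees above level. Grows as it swings up and away from the robot in the stand's x-z plane; 1.22 = upright = highest lift; past that the lift sinks again, stop at 1.85. A spring returns it to 0 when let go (about 3 N at the ball holds it upright).
- cam_handle: Black lever with red ball, one piece. Origin on the turning axis (a level line along the stand's y), 50 mm above the table, at x = 0, y = -135 mm of lift_stand. Bar 12 mm thick, hub 24 mm across. The ball can be pinched from its two sides (along the stand's y) by a gripper pointing down, and turns between the fingers, which need not tilt.
- lever_ball (a point): Centre of the red ball (26 mm across) at the lever's end, 110 mm from the turning axis, in the plane y = -135 mm of lift_stand; 88 mm above the table at rest, 160 mm when the lever is upright.
- vial_a: Amber sample vial with white cap, 22 mm across, 42 mm high, standing on the tray plate. Origin: centre of its underside. Leave standing.
- vial_b: The second vial, the same as the first.
- wash_bottle: Bystander: amber bottle, 60 mm across, 120 mm high, origin under its centre.
- beaker: Bystander: glass beaker, 70 mm across, 85 mm high, origin under its centre.
- cap_tub: Bystander: open grey tub 100 by 140 by 45 mm, origin under its centre.
- wrench: Bystander: wrench 150 mm long lying along its own x.
- column: Bystander: steel separation column, 146 mm long, 18 mm thick, lying along its own x.

How it is judged:
By the outcome, as a careful person would: the job done as asked, in the order asked, and still so for the second after the job is handed in, while the arm keeps its last pose, push and grip.
It also fails if it takes over 64 s, if anything falls off the work surface, if the arm or the gripper's body presses on something with over 40 N, if the wrist force passes 120 N, or if a joint passes its speed limit or range.

## Working session

There is one attempt and no reset: what is moved stays moved. The work goes in short steps, Python scripts to look and compute and a shell command to move; the robot and the scene stay as the last step left them, time stands still between calls to the robot, and variables do not carry over. Pictures are saved under pics/ and viewed, at most 10 in all, crops included, and the job is handed in when it is done.

```bash
mkdir -p pics; cat > h.py <<'E'
import numpy as np, cv2
from workcell import env
from scipy.spatial.transform import Rotation as R
def cloud(name):
    s=env.sense(); im,d=env.grab_frame(name); p=env.camera_params(name); K=np.array(p["mtx"])
    if name=="wrist":
        T=np.eye(4); T[:3,:3]=R.from_quat(s["ee_rot"]).as_matrix(); T[:3,3]=s["eef_pos"]; T=T@np.array(p["T_tool_cam"])
    else: T=np.array(p["world_from_camera"])
    v,u=np.mgrid[:400,:640]
    P=np.stack([(u-K[0,2])/K[0,0]*d,(v-K[1,2])/K[1,1]*d,d],-1)@T[:3,:3].T+T[:3,3]
    P[d<=0]=np.nan
    return im,d,P,K,T
E
python3 - <<'E'
from h import *
a=cloud("scene");b=cloud("top")
cv2.imwrite("pics/s.png",a[0]);cv2.imwrite("pics/t.png",b[0])
s=env.sense();print(s["eef_pos"],s["ee_rot"],s["clock"],env.hold_point_z)
for c in(a,b):print(c[4].round(2).tolist(),c[3][0,0])
E
```

```text
[193.43608308 593.86597481 221.93064951] [ 1.56743361e-01  9.87639134e-01 -6.76215575e-04 -4.88086396e-05] 0.1 -18.700000000000003
[[0.66, 0.38, -0.65, 1261.37], [0.75, -0.34, 0.57, -558.48], [-0.0, -0.86, -0.51, 640.21], [0.0, 0.0, 0.0, 1.0]] 382.5438828953908
[[-0.02, -0.97, 0.23, 305.19], [-1.0, 0.02, -0.01, 46.11], [0.0, -0.23, -0.97, 1309.59], [0.0, 0.0, 0.0, 1.0]] 378.56882610524195
```

View pics/s.png

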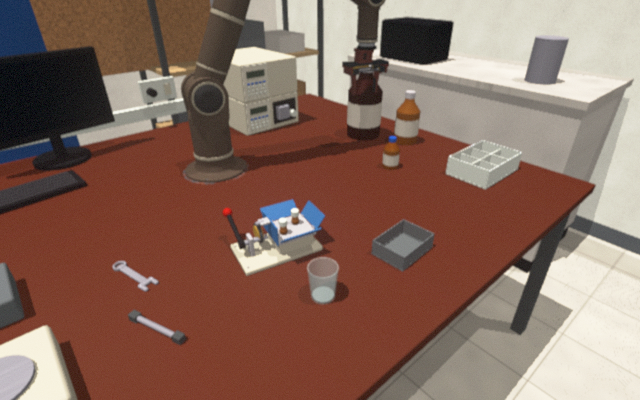

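View pics/t.png

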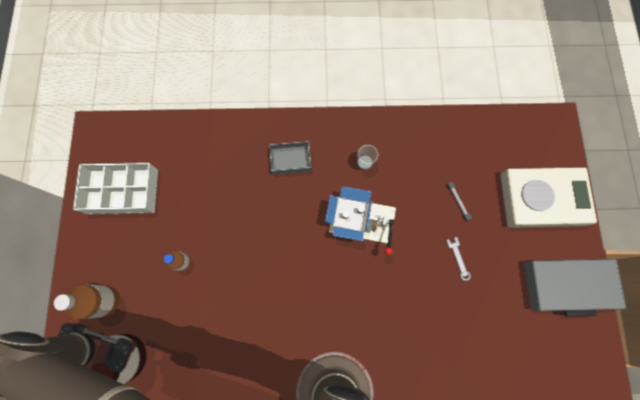

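The scene picture shows the lift at about (277,235), with the red ball at (227,212). In the top view the tray is at (350,215), the ball at (389,251) and the beaker at (367,157), behind the lift. Next I'll measure these.

```bash
python3 - <<'E'
from h import *
out=[]
for n in("scene","top"):
    im,d,P,K,T=cloud(n); h=cv2.cvtColor(im,cv2.COLOR_BGR2HSV)
    X=P[...,0];Y=P[...,1];Z=P[...,2]
    roi=(X>300)&(X<800)&(abs(Y)<300)&(Z>-20)&(Z<250)
    red=roi&((h[...,0]<6)|(h[...,0]>174))&(h[...,1]>200)&(h[...,2]>150)
    v,u=np.nonzero(red); print(n,"red",len(u),u.mean(),v.mean(),np.nanmedian(P[red],0))
    ray=T[:3,:3]@np.array([(u.mean()-K[0,2])/K[0,0],(v.mean()-K[1,2])/K[1,1],1]);o=T[:3,3]
    print(" ray at z=88",o+ray*(88-o[2])/ray[2])
    foot=roi&(Z>7)&(Z<17)&(h[...,1]<110)&(h[...,2]>140)
    v,u=np.nonzero(foot);print(" foot",len(u),cv2.minAreaRect(P[foot][:,:2].astype(np.float32)))
    blue=roi&(h[...,0]>95)&(h[...,0]<120)&(h[...,1]>110)&(Z>40)
    nn,lab,st,c=cv2.connectedComponentsWithStats(blue.astype(np.uint8))
    for i in range(1,nn):
        if st[i,4]>15:
            q=P[lab==i];m=q.mean(0);w,V=np.linalg.svd(q-m,full_matrices=False)[1:]
            print(" blue",st[i].tolist(),m.round(1),"min",q.min(0).round(),"max",q.max(0).round(),"nrm",V[2].round(2))
    g=(roi&(Z>-5)).any()
    ys,xs=np.nonzero(blue|red);a,b,c,e=xs.min()-25,xs.max()+40,ys.min()-70,ys.max()+25
    out.append(cv2.resize(im[c:e,a:b],(400,400*(e-c)//(b-a)),interpolation=cv2.INTER_CUBIC)); print(a,b,c,e)
H=min(o.shape[0] for o in out)
m=max(o.shape[0] for o in out)
cv2.imwrite("pics/c.png",np.hstack([cv2.copyMakeBorder(o,0,m-o.shape[0],0,0,0) for o in out])[:600])
E
```

```text
scene red 43 226.3953488372093 210.8372093023256 [ 441.0030593  -186.08818033   97.62191627]
 ray at z=88 [ 426.0253458  -179.76991992   88.        ]
 foot 1091 ((617.5933227539062, -119.1630859375), (330.36572265625, 193.23037719726562), 20.72949981689453)
 blue [261, 200, 35, 44, 534] [517.5 -79.   77.4] min [ 474. -139.   54.] max [602.  -9. 107.] nrm [-0.07 -0.1  -0.99]
 blue [302, 202, 22, 30, 334] [586.1  -9.4  79.1] min [536. -60.  61.] max [655.  12.  96.] nrm [ 0.25  0.72 -0.65]
198 363 130 268
top red 0 nan nan [nan nan nan]
 ray at z=88 [nan nan nan]
 foot 591 ((637.1214599609375, -20.469619750976562), (424.3472900390625, 315.4300231933594), 88.76481628417969)
 blue [340, 187, 30, 15, 290] [631.9 -85.4  75.7] min [ 609. -132.   60.] max [654. -35.  94.] nrm [-0.67  0.13  0.73]
 blue [326, 196, 11, 27, 177] [579.8  -2.7  79.7] min [537. -21.  60.] max [624.  15.  98.] nrm [ 0.17  0.81 -0.57]
 blue [334, 227, 28, 13, 226] [498.3 -55.5  76. ] min [ 477. -101.   59.] max [523. -10.  91.] nrm [-0.63  0.13 -0.76]
301 409 117 264<stdin>:8: RuntimeWarning: Mean of empty slice.
  ret = ret.dtype.type(ret / rcount)
  return np.nanmean(a, axis, out=out, keepdims=keepdims)
<stdin>:9: RuntimeWarning: Mean of empty slice.
```

View pics/c.png

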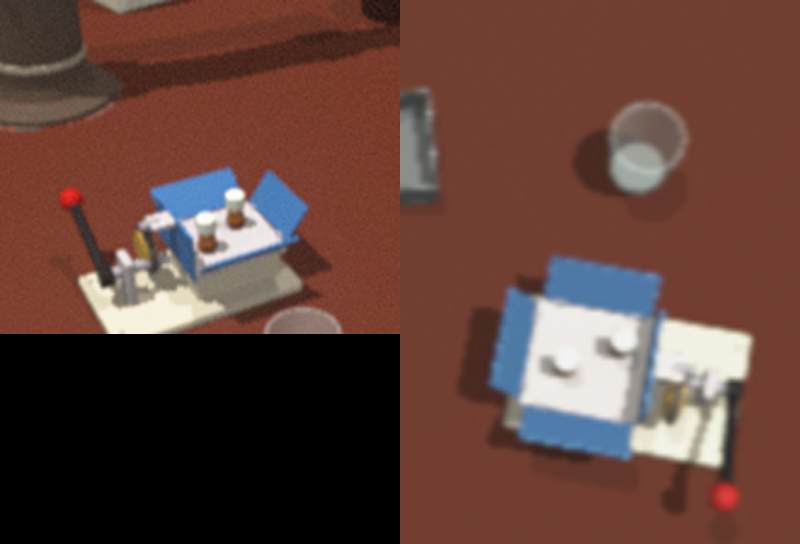

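The crop shows the front, rear and left flaps half open, both vials standing, the lever at rest and the beaker behind the lift. I'll refine the stand pose with rays onto planes of known height.

```bash
python3 - <<'E'
from h import *
im,d,P,K,T=cloud("top"); h=cv2.cvtColor(im,cv2.COLOR_BGR2HSV); o=T[:3,3]
def onz(u,v,z):
    r=np.stack([(u-K[0,2])/K[0,0],(v-K[1,2])/K[1,1],np.ones_like(u,float)],-1)@T[:3,:3].T
    return o+r*((z-o[2])/r[...,2])[...,None]
v,u=np.mgrid[:400,:640]
G=(u>300)&(u<410)&(v>170)&(v<270)
red=G&((h[...,0]<6)|(h[...,0]>174))&(h[...,1]>190)&(im[...,2]>140)
w=red; print("red",w.sum(),u[w].mean(),v[w].mean(),onz(u[w].mean(),v[w].mean(),np.array(88.)))
blue=G&(h[...,0]>95)&(h[...,0]<120)&(h[...,1]>110)
# whole foot+... : white plate
wh=G&(h[...,1]<70)&(h[...,2]>150)&(u<368)
n,l,s,c=cv2.connectedComponentsWithStats(wh.astype(np.uint8));i=1+s[1:,4].argmax();m=l==i
print("plate",cv2.minAreaRect(onz(u[m],v[m],57.)[:,:2].astype(np.float32)),m.sum())
n,l,s,c=cv2.connectedComponentsWithStats(blue.astype(np.uint8))
for i in range(1,n):
    if s[i,4]>100:
        m=l==i; r=cv2.minAreaRect(np.stack([u[m],v[m]],1).astype(np.float32));b=cv2.boxPoints(r)
        print("box px",b.round(1).tolist());print(onz(b[:,0],b[:,1],57.)[:,:2].round(1).tolist(),onz(b[:,0],b[:,1],89.)[:,:2].round(1).tolist())
foot=G&(h[...,1]<90)&(h[...,2]>150)&(u>372)
print("foot",cv2.minAreaRect(onz(u[foot],v[foot],12.)[:,:2].astype(np.float32)))
bk=(u>355)&(u<380)&(v>145)&(v<168)&(P[...,2]>25)
print("beaker",np.nanmedian(P[bk],0), onz(np.array(366.),np.array(166.),np.array(0.)))
E
```

```text
red 5 387.4 250.6 [ 437.77979811 -180.47996955   88.        ]
plate ((568.1090087890625, -67.0363540649414), (105.1635513305664, 102.95950317382812), 77.93885803222656) 879
box px [[339.70001220703125, 196.3000030517578], [341.79998779296875, 186.1999969482422], [369.79998779296875, 191.8000030517578], [367.79998779296875, 202.0]]
[[629.8, -34.8], [665.9, -43.0], [643.9, -138.6], [608.0, -129.8]] [[621.5, -32.7], [656.6, -40.7], [635.2, -133.9], [600.3, -125.3]]
box px [[325.0, 221.1999969482422], [330.1000061035156, 195.39999389648438], [337.0, 196.8000030517578], [331.8999938964844, 222.60000610351562]]
[[544.5, 17.9], [633.7, -2.0], [628.4, -25.5], [539.2, -5.3]] [[538.4, 18.6], [625.3, -0.8], [620.1, -23.7], [533.3, -4.0]]
box px [[333.3999938964844, 235.0], [335.0, 226.8000030517578], [362.29998779296875, 231.89999389648438], [360.79998779296875, 240.10000610351562]]
[[497.1, -9.3], [524.6, -15.2], [505.3, -106.2], [478.0, -99.8]] [[492.2, -7.9], [519.0, -13.7], [500.2, -102.3], [473.6, -96.1]]
foot ((544.3134765625, -189.21815490722656), (77.42782592773438, 137.64773559570312), 86.90482330322266)
beaker [ 781.92001606 -133.66758759   62.85211101] [ 756.7871101  -138.07929227    0.        ]
```

```bash
cat >> h.py <<'E'
O=np.array([567.2,-70.5,0]); YAW=-0.215
def stand(p): return R.from_euler("z",-YAW).apply(np.asarray(p)-O)
def need(target,yaw=True):
    "print shift+turn in tool axes to bring TCP to stand-frame target, tool y along stand y"
    s=env.sense(); q=R.from_quat(s["ee_rot"])
    t=R.from_euler("z",YAW).apply(target)+O
    Rt=R.from_euler("z",YAW)*R.from_matrix([[-1,0,0],[0,1,0],[0,0,-1]])
    print("stand pos",stand(s["eef_pos"]).round(1),"shift",q.inv().apply(t-s["eef_pos"]).round(1),"turn",(q.inv()*Rt).as_rotvec().round(4),"F",np.round(s["ft_force"],1),"t",s["clock"],"w",s["grip_width"])
E
python3 -c "
from h import *
need([0,0,300])"
python3 -m creep '[-561,-516,-78,0,0,-0.1,1,-561,-516,-78,0,0,-0.1,1,-561,-516,-78,0,0,-0.1,1,-561,-516,-78,0,0,-0.1,1,-561,-516,-78,0,0,-0.1,1,-561,-516,-78,0,0,-0.1,1,-561,-516,-78,0,0,-0.1,1,-561,-516,-78,0,0,-0.1,1,-561,-516,-78,0,0,-0.1,1,-561,-516,-78,0,0,-0.1,1]'
python3 -c "
from h import *
need([0,0,300])"
```

```text
stand pos [-506.9  569.6  222.3] shift [-561.1 -516.3  -77.4] turn [-0.0007  0.     -0.0998] F [-0.3  0.8 -0.7] t 0.25 w 0.9960453072360312
clock: 1.08
eef_pos: [397.3, 231.0, 265.5]
ee_rot: [0.107, 0.994, 0.0, 0.0]
ft_force: [0.8, 0.4, 0.2]
grip_width: 0.281
grip_force: 0.0
stand pos [-230.3  258.4  265.5] shift [-230.3 -258.4  -34.6] turn [0.0007 0.0003 0.0003] F [0.8 0.4 0.2] t 1.0833 w 0.28068440173952985
```

```bash

python3 -m creep '[-230,-258,-35,0,0,0,1,-230,-258,-35,0,0,0,1,-230,-258,-35,0,0,0,1,-230,-258,-35,0,0,0,1,-230,-258,-35,0,0,0,1,-230,-258,-35,0,0,0,1,-230,-258,-35,0,0,0,1,-230,-258,-35,0,0,0,1,-230,-258,-35,0,0,0,1,-230,-258,-35,0,0,0,1]'
python3 - <<'E'
from h import *
need([0,0,300])
im,d,P,K,T=cloud("wrist");cv2.imwrite("pics/w1.png",im)
np.savez("w1.npz",im=im,d=d,P=P,K=K,T=T); print(env.camera_params("wrist")["T_tool_cam"])
E
```

```text
clock: 1.92
eef_pos: [567.4, -72.8, 300.2]
ee_rot: [0.11, 0.994, -0.001, 0.001]
ft_force: [-0.0, 0.3, 0.2]
grip_width: 0.007
grip_force: 0.0
stand pos [  0.7  -2.2 300.2] shift [0.7 2.2 0.2] turn [-0.0021  0.0012 -0.006 ] F [-0.   0.3  0.2] t 1.9167 w 0.007220805418666295
[[-4.03551454e-05 -9.67673833e-01 -2.52204977e-01  6.89059884e+01]
 [ 9.99999802e-01  1.19131679e-04 -6.17100215e-04 -8.48225156e-01]
 [ 6.27197333e-04 -2.52204952e-01  9.67673637e-01 -1.62431975e+02]
 [ 0.00000000e+00  0.00000000e+00  0.00000000e+00  1.00000000e+00]]
```

View pics/w1.png

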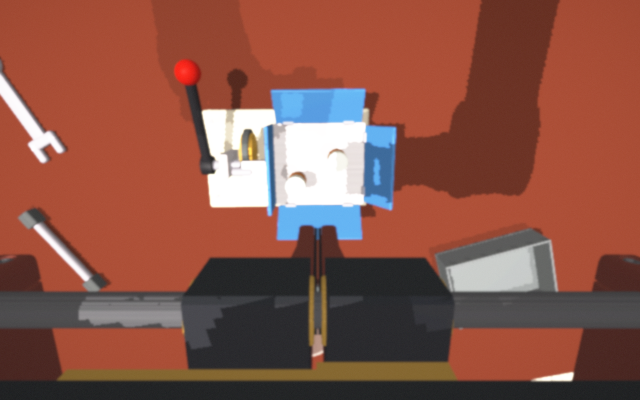

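The wrist view shows the front flap on top (rows 88–122), the rear flap below (205–240), the left flap at right (cols 365–395) and the ball at (187,73). The lift is well aligned with the tool.

```bash
cat > m.py <<'E'
from h import *
def measure(im,P,K,T):
    h=cv2.cvtColor(im,cv2.COLOR_BGR2HSV); S=stand(P.reshape(-1,3)).reshape(P.shape)
    X,Y,Z=S[...,0],S[...,1],S[...,2]
    blue=(h[...,0]>95)&(h[...,0]<120)&(h[...,1]>110)&(Z>45)&(Z<130)
    mk=cv2.erode(blue.astype(np.uint8),np.ones((3,3)))>0
    for n,sel in (("front",(X<-44)&(abs(Y)<44)),("rear",(X>44)&(abs(Y)<44)),("left",(Y>49)&(abs(X)<40)),("wall",(Y<-49)&(abs(X)<40))):
        q=S[mk&sel]
        if len(q)<8: print(n,len(q)); continue
        m=np.median(q,0); V=np.linalg.svd(q-q.mean(0))[2] if len(q)<3000 else np.eye(3)
        k=V[2]*np.sign(V[2][2] or 1); print(n,len(q),"mean",q.mean(0).round(1),"lo",np.percentile(q,2,0).round(1),"hi",np.percentile(q,98,0).round(1),"nrm",k.round(2),"ang",round(float(np.arccos(abs(k[2]))),2))
    red=((h[...,0]<6)|(h[...,0]>174))&(h[...,1]>190)&(im[...,2]>150)&(Z>60)&(Z<200)
    n,l,st,c=cv2.connectedComponentsWithStats(red.astype(np.uint8))
    if n>1:
        i=1+st[1:,4].argmax();u,v=c[i];r=T[:3,:3]@np.array([(u-K[0,2])/K[0,0],(v-K[1,2])/K[1,1],1]);zs=np.nanmin
        for z in(88,160): print("ball@",z,stand(T[:3,3]+r*(z-T[2,3])/r[2]).round(1),st[i].tolist())
    al=(h[...,1]<60)&(h[...,2]>130)&(Z>50)&(Z<64)&(abs(X)<60)&(abs(Y)<60)
    q=S[al]; print("plate",len(q),q.mean(0).round(1),np.percentile(q,1,0).round(1),np.percentile(q,99,0).round(1))
    vi=(Z>92)&(Z<106)&(abs(X)<48)&(abs(Y)<48);n,l,st,c=cv2.connectedComponentsWithStats(vi.astype(np.uint8))
    for i in range(1,n):
        if st[i,4]>20: print("vial",S[l==i].mean(0).round(1),st[i,4])
E
python3 - <<'E'
from m import *
f=np.load("w1.npz"); measure(f["im"],f["P"],f["K"],f["T"]); print(f["K"][0,0])
E
```

```text
front 2361 mean [-69.5   0.   75.3] lo [-83.9 -42.1  62.3] hi [-53.3  42.2  87. ] nrm [0.63 0.   0.78] ang 0.68
rear 1649 mean [63.7  1.3 72.9] lo [ 51.6 -42.5  61.5] hi [79.8 42.7 87.6] nrm [-0.68 -0.    0.74] ang 0.74
left 1744 mean [-1.6 66.6 79.5] lo [-38.6  54.4  62.8] hi [38.3 77.7 94.3] nrm [ 0.   -0.81  0.59] ang 0.94
wall 251 mean [ -1.6 -55.4  95.2] lo [-37.5 -56.3  83. ] hi [ 37.8 -54.9 103.2] nrm [-0.01  1.    0.03] ang 1.55
ball@ 88 [-104.  -139.1   88. ] [175, 59, 24, 26, 482]
ball@ 160 [ -97.2 -112.8  160. ] [175, 59, 24, 26, 482]
plate 6658 [-3.4 -1.2 57.4] [-49.6 -55.1  55.4] [48.  51.5 61.4]
vial [-10.7  18.2  99. ] 322
vial [ 16.1 -27.9  98.9] 311
340.8954492563863
```

```bash
sed -i 's/^O=.*/O=np.array([566.3,-70.8,0]); YAW=-0.215/' h.py; sed -i 's/; YAW=-0.215; YAW=-0.215/; YAW=-0.215/' h.py; grep -n YAW= h.py
python3 -m creep '[-108,2,160,0,0,0,1,-108,2,160,0,0,0,1,-108,2,160,0,0,0,1,-108,2,160,0,0,0,1,-108,2,160,0,0,0,1,-108,2,160,0,0,0,1,-108,2,190,0,0,0,1,-108,2,221,0,0,0,1,-108,2,221,0,0,0,1,-108,2,221,0,0,0,1]'
python3 -c "
from h import *
need([94.6,0,79.3])"
```

```text
13:O=np.array([566.3,-70.8,0]); YAW=-0.215
clock: 2.8
eef_pos: [671.1, -87.5, 79.2]
ee_rot: [0.107, 0.994, 0.0, -0.001]
ft_force: [0.9, -1.0, 0.4]
grip_width: 0.0
grip_force: 0.0
stand pos [106.    6.1  79.2] shift [11.4 -6.1 -0.1] turn [ 0.0004 -0.0027  0.0015] F [ 0.9 -1.   0.4] t 2.8 w 0.0004032244620537979
```

```bash

python3 -m creep '[8,-6,0,0,0,0,1,12,-6,-1,0,0,0,1,16.5,-6,-5,0,0,0,1,20,-6,-7.5,0,0,0,1,24,-6,-10,0,0,0,1,28,-6,-12,0,0,0,1,32,-6,-13,0,0,0,1,36,-6,-14,0,0,0,1,39,-6,-14.5,0,0,0,1,39,-6,-14.5,0,0,0,1]'
cat > look.py <<'E'
from m import *
import sys
need([0,0,0]); im,d,P,K,T=cloud(sys.argv[1]); measure(im,P,K,T)
E
python3 look.py top; python3 look.py wrist
```

```text
clock: 3.63
eef_pos: [632.0, -86.3, 93.3]
ee_rot: [0.107, 0.994, 0.0, -0.001]
ft_force: [1.3, -0.2, 0.6]
grip_width: 0.009
grip_force: 0.0
stand pos [67.5 -1.1 93.3] shift [67.4  1.1 93.4] turn [ 0.0002 -0.0014  0.0004] F [ 1.3 -0.2  0.6] t 3.6333 w 0.009364571576703926
front 0
rear 0
left 51 mean [ 5.4 72.1 82.9] lo [-34.   66.3  75.5] hi [34.8 76.7 90. ] nrm [-0.02 -0.83  0.55] ang 0.99
wall 0
ball@ 88 [ -97.3 -132.5   88. ] [387, 249, 1, 1, 1]
ball@ 160 [-108.1 -121.3  160. ] [387, 249, 1, 1, 1]
stand pos [67.8 -1.1 93.2] shift [67.6  1.1 93.3] turn [ 0.0001 -0.0013  0.0004] F [ 0.1 -0.5  0.8] t 3.6833 w 0.006530853526677032
front 1726 mean [-51.7  -0.3  61.7] lo [-53.8 -41.4  59.2] hi [-49.3  42.1  63.9] nrm [0.68 0.   0.73] ang 0.75
rear 5281 mean [51.   0.1 87.5] lo [ 48.9 -42.1  63.8] hi [ 54.2  42.  102.9] nrm [0. 0. 1.] ang 0.0
left 12517 mean [-2.3 67.1 79.5] lo [-38.6  53.6  61.1] hi [38.1 78.6 94.4] nrm [0. 0. 1.] ang 0.0
wall 5246 mean [ -2.6 -55.1  88.6] lo [-38.7 -57.4  64.3] hi [ 38.  -54.4 103.1] nrm [0. 0. 1.] ang 0.0
plate 22889 [-10.1   7.1  57.4] [-48.6 -40.5  55.7] [39.9 51.5 60.8]
vial [-9.2 18.5 99.1] 1956
vial [ 17.4 -27.2  99.1] 1753m.py:18: RuntimeWarning: Mean of empty slice.
  q=S[al]; print("plate",len(q),q.mean(0).round(1),np.percentile(q,1,0).round(1),np.percentile(q,99,0).round(1))
  ret = um.true_divide(
Traceback (most recent call last):
  File "look.py", line 3, in <module>
    need([0,0,0]); im,d,P,K,T=cloud(sys.argv[1]); measure(im,P,K,T)
                                                  ~~~~~~~^^^^^^^^^^
  File "m.py", line 18, in measure
    q=S[al]; print("plate",len(q),q.mean(0).round(1),np.percentile(q,1,0).round(1),np.percentile(q,99,0).round(1))
                                                     ~~~~~~~~~~~~~^^^^^^^
IndexError: index -1 is out of bounds for axis 0 with size 0
```

```bash
sed -i 's/V=np.linalg.*$/V=np.linalg.svd((q-q.mean(0))[::len(q)\/\/1500+1])[2]/; s/q=S\[al\]; print/q=S[al]\n    if len(q): print/' m.py
python3 -m creep '[3,1,-0.5,0,0,0,1,5.5,1,-0.5,0,0,0,1,5.5,1,-0.5,0,0,0,1,5.5,1,-0.5,0,0,0,1]'
python3 look.py wrist
```

```text
clock: 4.07
eef_pos: [627.6, -84.4, 93.9]
ee_rot: [0.107, 0.994, 0.0, -0.0]
ft_force: [-0.1, 0.1, 0.1]
grip_width: 0.009
grip_force: 0.0
stand pos [62.7 -0.2 93.9] shift [62.7  0.2 94. ] turn [ 0.0001 -0.0006  0.0002] F [-0.1  0.1  0.1] t 4.0667 w 0.009120971424861844
front 3452 mean [-54.   -0.2  63.5] lo [-57.9 -41.8  59.6] hi [-49.7  42.4  67.2] nrm [0.64 0.   0.77] ang 0.7
rear 3994 mean [47.5  0.  89.4] lo [ 46.4 -42.3  65.5] hi [ 49.2  42.2 102.9] nrm [1.   0.   0.01] ang 1.56
left 12033 mean [-2.3 67.2 79.6] lo [-38.7  53.5  61. ] hi [37.9 78.7 94.4] nrm [ 0.   -0.8   0.59] ang 0.94
wall 5228 mean [ -2.8 -55.1  88.6] lo [-38.7 -57.5  64.1] hi [ 38.1 -54.4 103.1] nrm [-0.    1.    0.03] ang 1.54
plate 21153 [-12.6   6.9  57.4] [-48.7 -40.8  55.7] [35.6 51.4 60.7]
vial [-9.3 18.6 99.1] 1891
vial [ 17.2 -27.2  99. ] 1714
vial [47.   0.6 98.8] 1667
```

```bash

python3 -m creep '[-22,0,0,0,0,0,1,-22,0,-30,0,0,0,1,-22,0,-56,0,0,0,1,64,112,-56,0,0,0,1,64,112,-56,0,0,0,1,64,112,-56,0,0,0,1,64,112,-56,0,0,0,1,64,112,-20,0,0,0,1,64,112,8,0,0,0,1,64,112,8,0,0,0,1]'
python3 look.py wrist
```

```text
clock: 4.95
eef_pos: [585.7, 39.3, 81.6]
ee_rot: [0.106, 0.994, -0.001, -0.004]
ft_force: [-1.7, 0.0, -0.3]
grip_width: 0.008
grip_force: 0.0
stand pos [ -4.5 111.7  81.6] shift [  -4.9 -111.5   81.9] turn [-0.0025 -0.007   0.0019] F [-1.7  0.  -0.3] t 4.95 w 0.008431352499453326
front 11880 mean [-68.6   2.1  75.3] lo [-84.1 -40.5  61.2] hi [-51.2  42.3  87. ] nrm [0.62 0.   0.78] ang 0.67
rear 4141 mean [47.2  8.5 92.3] lo [ 46.  -28.2  78.8] hi [ 49.1  41.4 102.7] nrm [1.   0.01 0.01] ang 1.56
left 2574 mean [-20.   68.3  81.1] lo [-39.2  55.1  63.3] hi [ 3.6 79.8 94.7] nrm [ 0.   -0.8   0.61] ang 0.92
wall 2133 mean [-15.  -54.8  67.6] lo [-38.5 -56.   59.4] hi [  5.7 -53.7  77.7] nrm [ 0.   -1.    0.01] ang 1.56
plate 19285 [-15.1  -0.7  57.4] [-49.  -53.7  55.9] [34.9 51.  60.7]
vial [-10.6  20.7  98.4] 1941
vial [ 10.9 -19.8  94.8] 193
vial [46.8 13.1 98. ] 1992
```

```bash

python3 -m creep '[0,-5,0.5,0,0,0,1,0,-11,0.5,0,0,0,1,0,-15,0.5,0,0,0,1,0,-18,-1,0,0,0,1,0,-21,-3,0,0,0,1,0,-25,-5,0,0,0,1,0,-29.5,-6.5,0,0,0,1,0,-33,-7,0,0,0,1,0,-36,-7.5,0,0,0,1,0,-36,-7.5,0,0,0,1]'
python3 look.py wrist
```

```text
clock: 5.83
eef_pos: [581.3, 2.3, 93.7]
ee_rot: [0.108, 0.994, -0.0, 0.0]
ft_force: [0.8, -0.1, 0.7]
grip_width: 0.001
grip_force: 0.0
stand pos [-0.9 74.6 93.7] shift [ -0.9 -74.6  93.8] turn [-0.0004  0.0001 -0.0007] F [ 0.8 -0.1  0.7] t 5.8333 w 0.0012947309852369504
front 11108 mean [-69.1   0.2  75.7] lo [-83.8 -42.2  61.3] hi [-51.5  42.3  87. ] nrm [0.63 0.   0.78] ang 0.68
rear 937 mean [ 47.4 -21.8 100.3] lo [ 46.1 -43.3  96. ] hi [ 49.5   0.9 103. ] nrm [-0.98 -0.01  0.19] ang 1.38
left 943 mean [-18.9  59.3  92.9] lo [-39.3  54.4  72.6] hi [  5.9  63.2 102.3] nrm [-0.   -0.97  0.26] ang 1.31
wall 6963 mean [ -9.4 -55.   85. ] lo [-38.9 -56.9  61.3] hi [ 24.5 -53.9 102.7] nrm [-0.01  1.    0.01] ang 1.56
plate 17621 [-14.3  -2.7  57.3] [-48.8 -53.7  55.8] [43.7 49.9 60.5]
vial [-10.5  20.   98.6] 1595
vial [ 14.4 -25.6  98.1] 1304
vial [ 47.  -22.8  99.4] 947
```

```bash

python3 -m creep '[0,-2,-0.3,0,0,0,1,0,-4,-0.3,0,0,0,1,0,-4,-0.3,0,0,0,1,0,-4,-0.3,0,0,0,1]'
python3 look.py wrist | egrep "stand|left"
python3 -m creep '[0,-2,0,0,0,0,1,0,-3,0,0,0,0,1,0,-3,0,0,0,0,1,0,-3,0,0,0,0,1]'
python3 look.py wrist | egrep "stand|left"
```

```text
clock: 6.22
eef_pos: [580.5, -0.8, 93.7]
ee_rot: [0.107, 0.994, -0.0, -0.0]
ft_force: [0.5, -0.9, 0.7]
grip_width: 0.003
grip_force: 0.0
stand pos [-1.1 71.4 93.7] shift [ -1.1 -71.4  93.7] turn [-0.0003 -0.0004  0.0001] F [ 0.5 -0.9  0.7] t 6.2167 w 0.0027275813642849214
left 545 mean [-21.4  58.1 100.5] lo [-39.3  55.5  89.5] hi [ -0.9  60.  102.9] nrm [-0.   -0.96  0.27] ang 1.3
clock: 6.6
eef_pos: [580.0, -3.7, 93.8]
ee_rot: [0.107, 0.994, -0.0, -0.0]
ft_force: [0.1, -0.5, 1.3]
grip_width: 0.005
grip_force: 0.0
stand pos [-0.9 68.5 93.8] shift [ -0.9 -68.5  93.8] turn [-0.0002 -0.      0.    ] F [ 0.1 -0.5  1.3] t 6.6 w 0.005378992223061009
left 330 mean [-22.7  56.2 102.2] lo [-39.4  55.1 100.8] hi [ -3.6  57.3 103.5] nrm [-0.   -0.91  0.42] ang 1.14
```

```bash

python3 -m creep '[0,-1.2,0,0,0,0,1,0,-1.2,0,0,0,0,1,0,20,0,0,0,0,1,0,20,-56,0,0,0,1,0,20,-56,0,0,0,1,117,-68,-56,0,0,0,1,117,-68,-56,0,0,0,1,117,-68,-56,0,0,0,1,117,-68,-56,0,0,0,1,117,-68,-56,0,0,0,1]'
python3 look.py wrist
python3 -m creep '[0,0,40,0,0,0,1,0,0,72,0,0,0,1,0,0,72,0,0,0,1,0,0,72,0,0,0,1]'
python3 look.py wrist
```

```text
clock: 7.48
eef_pos: [446.7, -47.2, 149.8]
ee_rot: [0.109, 0.994, 0.0, -0.001]
ft_force: [0.7, 0.2, -0.5]
grip_width: 0.007
grip_force: 0.0
stand pos [-121.9   -2.5  149.8] shift [-122.2    2.9  149.5] turn [ 0.0004 -0.0026 -0.0036] F [ 0.7  0.2 -0.5] t 7.4833 w 0.007301897022692718
front 0
rear 0
left 0
wall 0
ball@ 88 [-102.5 -137.5   88. ] [106, 220, 41, 36, 1133]
ball@ 160 [-130.7  -94.4  160. ] [106, 220, 41, 36, 1133]
plate 307 [12.5 -4.1 57.1] [-46.3  -7.8  55.6] [34.9  0.2 58.4]
clock: 7.87
eef_pos: [451.0, -44.9, 77.1]
ee_rot: [0.107, 0.994, -0.001, -0.002]
ft_force: [-0.5, 0.7, 0.0]
grip_width: 0.005
grip_force: 0.0
stand pos [-118.1    0.7   77.1] shift [-118.4   -0.6   76.7] turn [-0.0017 -0.0031  0.0004] F [-0.5  0.7  0. ] t 7.8667 w 0.004825743040804286
front 0
rear 0
left 0
wall 0
ball@ 88 [-107.3 -129.4   88. ] [37, 258, 35, 33, 925]
ball@ 160 [-144.9  -67.9  160. ] [37, 258, 35, 33, 925]
plate 257 [-38.3  -0.4  57.4] [-51.7  -3.   56. ] [-25.7   2.7  61.7]
```

```bash

python3 -m creep '[-10,0,0.5,0,0,0,1,-20,0,0.5,0,0,0,1,-24,0,-2,0,0,0,1,-28.5,0,-6,0,0,0,1,-32,0,-8.5,0,0,0,1,-36,0,-11,0,0,0,1,-40,0,-13,0,0,0,1,-44,0,-14.5,0,0,0,1,-48,0,-15,0,0,0,1,-51,0,-15.7,0,0,0,1]'
python3 -m creep '[-2,0,0,0,0,0,1,-4,0,0,0,0,0,1,-4.5,0,0,0,0,0,1,-4.5,0,0,0,0,0,1,-4.5,0,0,0,0,0,1]'
python3 look.py scene
```

```text
clock: 8.75
eef_pos: [501.9, -56.0, 93.8]
ee_rot: [0.107, 0.994, -0.0, 0.0]
ft_force: [-1.2, 0.2, 0.1]
grip_width: 0.008
grip_force: 0.4
clock: 9.17
eef_pos: [505.5, -56.9, 93.5]
ee_rot: [0.107, 0.994, -0.0, 0.0]
ft_force: [-0.8, 0.0, -0.5]
grip_width: 0.004
grip_force: 0.0
stand pos [-62.4   0.6  93.5] shift [-62.4  -0.6  93.5] turn [-0.0001  0.0001  0.0001] F [-0.8  0.  -0.5] t 9.1667 w 0.003912966501476843
front 210 mean [-49.5  -7.8  84.3] lo [-52.3 -40.7  67.9] hi [-46.6  37.6  97.8] nrm [-1.   -0.01  0.04] ang 1.53
rear 342 mean [49.1 -0.  83.7] lo [ 46.2 -41.8  66.6] hi [ 52.   41.8 103.1] nrm [1.   0.01 0.03] ang 1.54
left 82 mean [-2.7 52.7 87.8] lo [-28.3  50.9  72.7] hi [33.3 54.4 99.6] nrm [ 0.01 -1.    0.05] ang 1.53
wall 69 mean [ 14.8 -58.6  81.4] lo [-32.3 -59.4  64.7] hi [ 39.7 -57.5 104.5] nrm [-0.01 -1.    0.  ] ang 1.57
ball@ 88 [-113.6 -136.3   88. ] [223, 208, 8, 7, 46]
ball@ 160 [   3.4 -161.3  160. ] [223, 208, 8, 7, 46]
plate 94 [-19.9   1.2  59.6] [-50.1 -38.9  57.6] [52.8 50.4 63.3]
vial [-7.6 17.9 99.2] 49
vial [ 26.7 -31.   99.5] 75
```

```bash

python3 -m creep '[25,0,0,0,0,0,1,25,0,-35,0,0,0,0,25,0,-70,0,0,0,-1,41,-136,-70,0,0,0,-1,41,-136,-70,0,0,0,-1,41,-136,-70,0,0,0,-1,41,-136,-70,0,0,0,-1,41,-136,-70,0,0,0,-1,41,-136,-70,0,0,0,-1,41,-136,-70,0,0,0,-1]'
sed -i 's/measure(im,P,K,T)/measure(im,P,K,T); cv2.imwrite(sys.argv[2],im) if len(sys.argv)>2 else 0/' look.py
python3 look.py wrist pics/w2.png
```

```text
clock: 10.05
eef_pos: [436.9, -179.8, 163.5]
ee_rot: [0.107, 0.994, 0.0, 0.0]
ft_force: [0.6, -1.0, 0.8]
grip_width: 0.647
grip_force: 0.0
stand pos [-103.2 -134.1  163.5] shift [-103.4  133.8  163.5] turn [ 0.0005 -0.      0.0014] F [ 0.6 -1.   0.8] t 10.05 w 0.6471379171916359
front 77 mean [-51.1 -41.   72. ] lo [-51.8 -43.9  63.9] hi [-50.5 -35.6  84. ] nrm [-1.   -0.01  0.  ] ang 1.57
rear 0
left 0
wall 23 mean [ 37.7 -58.6  80.5] lo [ 35.5 -58.9  73.6] hi [ 39.9 -58.3  87.8] nrm [-0.01  1.    0.01] ang 1.56
ball@ 88 [-102.6 -137.3   88. ] [297, 188, 35, 36, 952]
ball@ 160 [-123.6 -136.6  160. ] [297, 188, 35, 36, 952]
plate 193 [-49.   -3.6  56.2] [-53.5 -58.5  50.1] [48.  46.4 61.8]
```

View pics/w2.png

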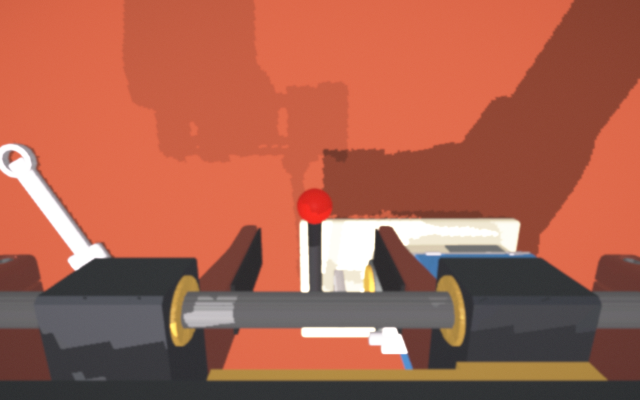

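The ball sits midway between the open fingers at about (315,206). I'll go down and pinch it.

```bash

python3 -m creep '[0,-2.5,40,0,0,0,-0.5,0,-2.5,70,0,0,0,-0.3,0,-2.5,94,0,0,0,-0.3,0,-2.5,94,0,0,0,-0.3,0,-2.5,94,0,0,0,0.3,0,-2.5,94,0,0,0,1,0,-2.5,94,0,0,0,1,0,-2.5,94,0,0,0,1,0,-2.5,94,0,0,0,1,0,-2.5,94,0,0,0,1]'
python3 look.py wrist pics/w3.png; python3 -c "
from h import *
print(env.sense()['grip_force'])"
```

```text
clock: 10.93
eef_pos: [436.9, -182.2, 70.5]
ee_rot: [0.107, 0.994, 0.001, 0.001]
ft_force: [1.7, 5.3, 4.6]
grip_width: 0.276
grip_force: 30.0
stand pos [-102.6 -136.5   70.5] shift [-102.7  136.2   70.9] turn [0.0019 0.0016 0.0011] F [1.7 5.3 4.6] t 10.9333 w 0.276011991026612
front 2825 mean [-51.1 -21.7  85.1] lo [-52.  -41.3  68.6] hi [-50.1   2.2 100.8] nrm [-1.   -0.    0.01] ang 1.56
rear 0
left 0
wall 0
ball@ 88 [-102.7 -137.3   88. ] [291, 233, 54, 57, 2365]
ball@ 160 [-137.1 -137.5  160. ] [291, 233, 54, 57, 2365]
30.00098079442978
```

View pics/w3.png

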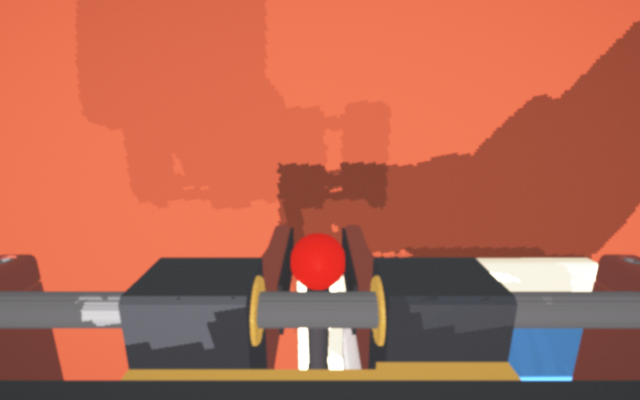

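```bash

python3 -m creep '[-3.7,0.3,-8.9,0,0,0,1,-8.1,0.6,-17.4,0,0,0,1,-13.3,1,-25.5,0,0,0,1,-19.1,1,-33.1,0,0,0,1,-25.6,1,-40.2,0,0,0,1,-32.7,1,-46.7,0,0,0,1,-40.3,1,-52.5,0,0,0,1,-48.4,1,-57.7,0,0,0,1,-56.9,1,-62.1,0,0,0,1,-56.9,1,-62.1,0,0,0,1]'
python3 look.py wrist | egrep "stand|ball"; python3 look.py scene
```

```text
clock: 11.82
eef_pos: [492.8, -194.2, 132.7]
ee_rot: [0.107, 0.994, 0.0, -0.0]
ft_force: [-3.7, 5.6, 0.6]
grip_width: 0.277
grip_force: 30.0
stand pos [ -45.5 -136.2  132.7] shift [-45.7 136.1 132.8] turn [ 0.0009 -0.0004  0.0008] F [-3.7  5.6  0.6] t 11.8167 w 0.2766103728840556
ball@ 88 [ -23.  -137.3   88. ] [291, 225, 53, 52, 2213]
ball@ 160 [ -54.7 -137.3  160. ] [291, 225, 53, 52, 2213]
stand pos [ -46.3 -136.2  132.3] shift [-46.6 136.  132.4] turn [ 0.001  -0.0012  0.0007] F [-3.4  5.1  0.4] t 11.8667 w 0.28317293138415234
front 204 mean [-49.5  -7.1  97.3] lo [-52.5 -40.8  80.1] hi [-46.8  39.5 109.8] nrm [-1.   -0.01  0.04] ang 1.53
rear 359 mean [49.   1.5 96.3] lo [ 46.4 -42.1  78.8] hi [ 51.8  42.1 115.6] nrm [1.   0.01 0.04] ang 1.53
left 63 mean [  1.9  52.6 100.8] lo [-26.9  51.   83.3] hi [ 29.6  54.4 112.9] nrm [ 0.01 -1.    0.04] ang 1.53
wall 56 mean [ 20.2 -58.6  94.3] lo [-27.1 -59.7  74.7] hi [ 39.7 -56.6 117.2] nrm [-0.01 -1.    0.  ] ang 1.57
vial [-4.1 15.7 99.7] 29
```

```bash

python3 -m creep '[-9,1,-3.7,0,0,0,1,-18,1,-6.6,0,0,0,1,-27.4,1,-8.6,0,0,0,1,-37,1,-9.9,0,0,0,1,-46.5,1,-10.3,0,0,0,1,-46.5,1,-10.3,0,0,0,1,-46.5,1,-10.3,0,0,0,1,-46.5,1,-10.3,0,0,0,1]'
python3 look.py wrist pics/w4.png| egrep "stand|ball"; python3 look.py scene
```

```text
clock: 12.58
eef_pos: [537.6, -203.8, 143.1]
ee_rot: [0.107, 0.994, 0.0, 0.0]
ft_force: [-3.6, 3.5, 6.3]
grip_width: 0.275
grip_force: 30.0
stand pos [   0.4 -136.   143.1] shift [  0.5 136.  143.1] turn [ 0.0003  0.0006 -0.0003] F [-3.6  3.5  6.3] t 12.5833 w 0.2746614457865567
ball@ 88 [  21.5 -136.9   88. ] [294, 219, 48, 48, 1737]
ball@ 160 [  -8.4 -136.9  160. ] [294, 219, 48, 48, 1737]
stand pos [   0.3 -136.   143.1] shift [  0.4 136.  143.1] turn [ 0.0003  0.0006 -0.0003] F [-3.5  4.6  5.6] t 12.6333 w 0.27444929063971496
front 219 mean [-49.6  -6.6  99.9] lo [-52.4 -41.9  83.5] hi [-46.6  39.  113.2] nrm [-1.   -0.    0.03] ang 1.54
rear 355 mean [49.2 -0.3 98.5] lo [ 46.  -42.3  81.5] hi [ 51.9  42.2 117.8] nrm [1.   0.   0.05] ang 1.52
left 85 mean [ -4.3  52.6 102.4] lo [-33.9  50.9  86. ] hi [ 34.7  54.3 114.3] nrm [ 0.01 -1.    0.05] ang 1.52
wall 58 mean [ 16.8 -58.4  96.5] lo [-28.9 -59.3  80.4] hi [ 39.3 -56.2 119.6] nrm [-0.01 -1.    0.01] ang 1.56
vial [-4.8 16.8 99.1] 24
```

View pics/w4.png

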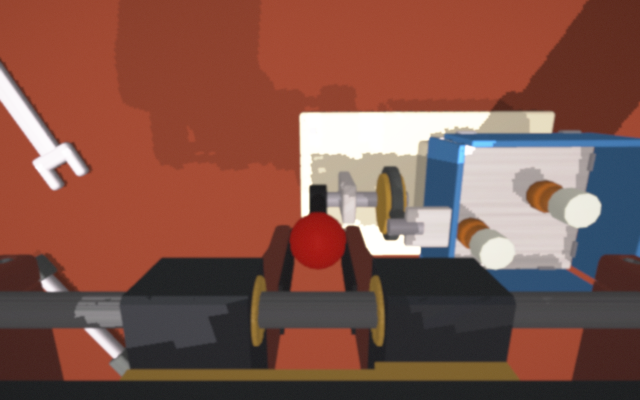

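The box is closed and both vials are standing, but the ball at (318,241) looks a little short of upright. I'll fit a sphere to its depth points.

```bash
cat > ball.py <<'E'
from h import *
from scipy.optimize import least_squares
for n in("wrist","scene"):
    im,d,P,K,T=cloud(n); h=cv2.cvtColor(im,cv2.COLOR_BGR2HSV); S=stand(P.reshape(-1,3)).reshape(P.shape)
    m=((h[...,0]<5)|(h[...,0]>175))&(h[...,1]>190)&(abs(S[...,0])<60)&(abs(S[...,1]+135)<25)&(S[...,2]>110)&(S[...,2]<190)
    m=(cv2.erode(m.astype(np.uint8),np.ones((3,3)))>0) if n=="wrist" else m
    q=S[m]
    f=least_squares(lambda c:np.linalg.norm(q-c,axis=1)-13,q.mean(0)-[0,0,8],loss="soft_l1").x
    print(n,len(q),"centre",f.round(1),"top z",np.percentile(q[:,2],98).round(1),"lever deg",np.degrees(np.arctan2(f[2]-50,-f[0])).round(1),"r",np.hypot(f[0],f[2]-50).round(1))
    pl=(h[...,1]<70)&(abs(S[...,0])<40)&(abs(S[...,1])<40)&(S[...,2]>55)&(S[...,2]<80); print(" plate z",np.median(S[pl][:,2]) if pl.any() else None)
    caps=(S[...,2]>100)&(abs(S[...,0])<42)&(abs(S[...,1])<45)&(h[...,1]<80);k,l,st,c=cv2.connectedComponentsWithStats(caps.astype(np.uint8))
    for i in range(1,k):
        if st[i,4]>15:print(" cap",np.median(S[l==i],0).round(1))
E
python3 ball.py
```

```text
wrist 2148 centre [  -9.6 -136.8  159.7] top z 173.0 lever deg 85.0 r 110.2
 plate z 72.19927461311437
 cap [-10.9  14.7 113.6]
 cap [ 15.5 -30.5 113.8]
scene 62 centre [ -11.8 -136.2  161.5] top z 173.6 lever deg 83.9 r 112.1
 plate z 74.49390687614539
 cap [ -4.4  16.7 113.6]
 cap [ 20.7 -30.4 114.6]
```

The fit has the right arm length (110 mm) and puts the lever at 85°. The ball has slid about 10 mm back in the pads as it turned between them. For the last 5° I'll turn the hand rigidly with the lever, so the ball doesn't spin in the grip.

```bash

python3 -m creep '[-1.4,0,0,0,0.015,0,1,-2.8,0,0,0,0.03,0,1,-4.2,0,0,0,0.045,0,1,-5.6,0,0.2,0,0.06,0,1,-7,0,0.3,0,0.075,0,1,-8.4,0,0.4,0,0.09,0,1,-8.4,0,0.4,0,0.09,0,1,-8.4,0,0.4,0,0.09,0,1]'
python3 ball.py; python3 -m creep '[0,0,0,0,0,0,1,0,0,0,0,0,0,1,0,0,0,0,0,0,1,0,0,0,0,0,0,1,0,0,0,0,0,0,1,0,0,0,0,0,0,1,0,0,0,0,0,0,1,0,0,0,0,0,0,1,0,0,0,0,0,0,1,0,0,0,0,0,0,1]'; python3 ball.py;python3 look.py scene|egrep "stand|front|rear|left"
```

```text
clock: 13.45
eef_pos: [546.3, -205.6, 142.8]
ee_rot: [0.107, 0.993, 0.005, -0.044]
ft_force: [-2.3, 4.6, 7.7]
grip_width: 0.278
grip_force: 30.0
wrist 2184 centre [   1.  -136.7  160.3] top z 173.6 lever deg 90.5 r 110.3
 plate z 72.33399193308531
 cap [-10.2  14.5 113.8]
 cap [ 16.1 -30.7 114. ]
scene 63 centre [  -1.6 -136.2  162.7] top z 175.5 lever deg 89.2 r 112.7
 plate z 74.57917683402934
 cap [ -5.1  16.8 113.9]
 cap [ 20.7 -30.  114.4]
clock: 14.38
eef_pos: [546.0, -205.5, 142.8]
ee_rot: [0.107, 0.993, 0.005, -0.044]
ft_force: [-2.3, 3.7, 6.7]
grip_width: 0.275
grip_force: 30.0
wrist 2132 centre [   0.6 -136.7  160.2] top z 173.6 lever deg 90.3 r 110.2
 plate z 72.32474383643678
 cap [-10.2  14.6 113.7]
 cap [ 16.1 -30.7 113.9]
scene 57 centre [  -1.6 -137.4  161.8] top z 173.7 lever deg 89.2 r 111.8
 plate z 74.49660527889347
 cap [ -5.3  16.3 113.9]
 cap [ 21.3 -30.2 114.3]
stand pos [   8.9 -136.   142.8] shift [ -3.8 136.  143.1] turn [ 0.0002 -0.089  -0.0002] F [-1.7  3.8  7.6] t 14.4833 w 0.271895680833039
front 217 mean [-49.6  -8.   99.9] lo [-52.2 -40.5  83.1] hi [-46.9  35.9 113. ] nrm [-1.   -0.01  0.03] ang 1.54
rear 374 mean [49.1  1.1 98.5] lo [ 46.4 -42.1  81.5] hi [ 52.1  42.6 118.6] nrm [1.   0.   0.02] ang 1.55
left 77 mean [ -3.7  52.4 102.3] lo [-27.9  50.4  87. ] hi [ 28.8  53.8 114.1] nrm [-0.   -1.    0.05] ang 1.53
```

The lever is upright at 90° and stayed there for a full second. The tray is 15 mm higher, the flaps are upright and both vials are standing.

```bash
python3 -c "
from workcell import env
print(env.hand_in())"
```

```text
the job is handed in; nothing more can be done
None
```

I handed the job in at about 14.5 s: the three blue flaps are upright, the gripper is holding the cam lever at about 90° with the tray 15 mm up, both vials are standing, and nothing else on the bench was touched; the ball had slid about 10 mm towards the edge of the finger pads, but the grip held steady for the last second before hand-in.

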